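Pack the reagent carrier and park it under the bench bridge

TASK

Pack the amber bottle and the white jar upright into the grey carrier next to the blue tip box already in it, setting them down rather than dropping them. Then slide the carrier by its yellow handle into the bay under the clear shelf, between the red rails, until its nose is fully home against the red stop, with all three items still standing in it. Leave everything else where it is.

Things in the scene. Friction and masses are not known exactly. Their poses are not given: they have to be found in the camera images.
- carrier: grey open tray, loose on the bench, about 0.3 kg. Origin: centre of its underside; z up; +x points to its nose, which enters the bay first. Outer size 188 (x) by 72 (y) by 25 mm high; walls and floor 4 mm thick, inside 180 by 64 mm. The tip box stands in it at about x = +60; a yellow handle plate stands behind its -x end
- free_room (a point): middle of the free room on the carrier's inner floor, at (-28, 0, 4) mm in the carrier's frame, axes as the carrier's. The room is about 125 mm long (x) and 64 mm wide (y): the jar and the bottle fit in a row, for example 30 mm before and 30 mm behind this point, in either order
- handle (a point): point to pinch on the carrier's yellow handle plate, at (-130, 0, 78) mm in the carrier's frame. The plate is 12 mm thick (y), 40 mm long (x), centred there, and its top is 95 mm above the bench; pinch it across y, from above. Axes as the carrier's
- amber_bottle: amber glass bottle with a paper label and a blue cap, standing on the bench. Origin: centre of its underside, z up. Body 50 mm in diameter with straight sides up to 62 mm, then a shoulder and a cap 36 mm in diameter; 90 mm high in all; about 0.15 kg
- jar: white plastic jar with a red screw cap, standing on the bench. Origin: centre of its underside, z up. 54 mm in diameter with straight sides up to 64 mm, the cap 51 mm in diameter; 80 mm high in all; about 0.12 kg
- tip_box: blue box with a clear lid, 50 (x) by 56 (y) by 58 mm high, standing loose in the nose end of the carrier; it travels with the carrier and is not to be taken out. Origin: centre of its underside
- bridge: fixed clear shelf, red edges, four steel legs, over a bay with red rails. Origin: on the bench in front of it, just where the middle of the carrier's handle stands (seen from above) once the nose is at the stop; +x points into the bay. Shelf 200 (x) by 250 (y) mm from x = 44 to 244, y = +-125, underside 112, top 118 mm high. Legs 12 mm thick at x = 59 and 229, y = +-115
- mouth (a point): on the bench, middle of the bay's mouth, at (35, 0, 0) mm in the bridge's frame, same axes. Two red rails 25 mm high under the shelf, inner faces 80 mm apart, run from 19 mm beyond this point to the stop 189 mm beyond it; their noses flare outwards from 80 to about 95 mm apart at this point. The stop is a red bar 25 mm high. Two dishes 30 mm high lie fixed on the far end of the shelf
- green_bottle: bystander: green glass bottle with a yellow cap, same shape and size as the amber one (50 mm diameter, 90 mm high); not wanted. Origin: centre of its underside
- tube_rack: bystander: flat blue tube rack, 100 by 200 by 28 mm with tubes up to 44 mm high, on the left. Origin: centre of its underside
- freezer_box: bystander: flat white box 130 by 130 by 50 mm, on the left of the shelf. Origin: centre of its underside
- pipette: bystander: pipette 265 mm long lying on the bench at the right, about 24 mm high. Origin: on the bench under its middle, x towards its tip

How it is judged:
By the outcome, as a careful person would: the job done as asked, in the order asked, and still so for the second after the job is handed in, with the robot touching nothing.
It also fails if it takes over 69 s, if anything falls off the work surface, if the arm or the gripper's body presses on something with over 40 N, if the wrist force passes 120 N, or if a joint passes its speed limit or range.

ROBOT

A 6-joint arm with a two-finger parallel gripper is mounted at the origin on the work surface. World frame = base frame: x ahead of the robot, y to its left, z up, the work surface at z = 0. Lengths are in m, angles in rad, forces in N, time in s.
With the tool pointing down it reaches from about 0.3 to 0.75 m from the base axis. Payload 8.5 kg.
Tool frame: the origin (TCP) lies midway between the tips of the shut fingers; the grasp point (between the pads) lies env.pinch_z behind it (env.pinch_z is the distance from the TCP to the grasp point, in m); z points along the fingers, y is the direction in which the jaws open and shut (so a half turn about z gives the same grasp; the last joint's range is limited). The gripper opens to 88 mm and grips with 3 to 60 N. Pads are 18 mm wide; open, the fingers measure 123 mm over their backs; the gripper's body (75 mm by 187 mm) begins 45 mm behind the grasp point.
Start: joints at [1.06, 0.381, 1.297, -0, 1.464, -0.215], TCP at [0.16, 0.526, 0.239] pointing down, gripper open.
Joint ranges: [-3.11, 3.11], [-0.89, 2.33], [0.22, 2.48], [-1.42, 4.56], [0.17, 2.85], [-2.88, 2.88]. Speed limits (rad/s): [2.39, 2.39, 3.14, 3.14, 3.14, 3.14].

INTERFACE

Orientations are given as a rotation vector (axis times angle).
In Python, from station import env, viewer gives the robot as it stands.
- The arm moves only by the tool servo_tool, never from a script. Its argument "steps" is a list of rows, each a list of 3 entries, a list of its own where there are three numbers: the turn, a rotation vector about the tool's x, y, z in rad, then the shift along the tool's x, y, z in mm, then the closure, from 0 (fully open) to 1 (shut). In form: [[[ax, ay, az], [tx, ty, tz], grip], ...]. A call has 1 to 8 rows; each row shifts and turns the commanded pose from where the row before left it, along the tool's axes as they then stand; what a row does not reach is not made up. A row lasts 1/8 s, in which the tool goes at most 62.5 mm and 10.7 degrees, less where a joint would pass 70% of its speed; a pose out of reach is approached as far as the arm can. A call is refused whole if a number of a shift passes 62.5 or a number of a turn 0.188, either way. A call with a gripper value outside its range is refused whole. The fingers move at their own pace and stop on an object; "grip_force" is the grip in N (left out, the last holds). Time passes only in rows, so rows that do not move let the fingers close. It gives the time, the measured TCP pose, the force and the opening at its end, in the units of the state.
- env.read_state(): the state, without advancing time (a new reading comes with each control period).
- viewer.camera(name): name is "scene" or "top"; returns the picture (480x640x3 uint8, blue, green, red); there is no depth.
- viewer.get_calibration(name): a dict with "intrinsics" (3x3 intrinsics, pixels), "origin" and "attitude" of the camera in the world. Camera axes: x right, y down, z forward; pixel columns grow to the right and rows downward; lengths in m; the calibration is good to about 2 mm. A picture is of the moment at which its call begins. get_calibration takes no time and is no camera call.
- env.sign_off(): hands the job in, once; it reports no verdict.
Trained networks look in the newest picture that a camera, given by its name, has taken for a name from the list of things; names that differ only in an ending like _2 or _b are one class to them, and where a whole thing is asked for, a point or a joint stands for the part that bears it (a point fixed in the world has none). Each returns a list of dicts, best first, with "score" (0 to 1); they miss things now and then, are a little off and sometimes report something else, mostly with a low value. They report only what shows in the picture. A call takes as long as a camera call.
- viewer.regions_of(camera, target): "mask" (480x640 bool, what is visible of it) and "position" ([column, row] in pixels, amid what is visible of it).
The state is a dict: "clock": time; "joints": joint angles; "joint_velocities": joint speeds; "tau": joint torques, N m; "eef_pos": TCP position; "eef_rot": TCP orientation; "contact_force": force on the tool from outside, world axes, zero at the start; "torque": the same for the moment, N m; "grip_width": opening from 0.0 (shut) to 1.0 (fully open).
Only numpy, scipy, OpenCV 4.12 (cv2) and the standard library are available. Lean on these libraries where they do the work, as an engineer would, in place of code of your own. Each camera call takes 0.05 s, during which the arm holds its last target.

## Working session

There is one attempt and no reset: what is moved stays moved. The work goes in short steps, Python scripts to look and compute and a tool call to move; the robot and the scene stay as the last step left them, time stands still between calls to the robot, and variables do not carry over. Pictures are saved under pics/ and viewed, and the job is handed in when it is done.

Besides the shell and the picture viewer there is one more tool, called after ">>>" by a JSON object that holds its "name" and its "arguments". servo_tool: Moves the arm, as the interface text tells. Its arguments: {"type":"object","properties":{"steps":{"type":"array","items":{"type":"array"}},"grip_force":{"type":"number"}},"required":["steps"]}

```bash
ls; mkdir -p pics; python3 - <<'E'
from station import env, viewer
import cv2
for n in ("scene","top"):
    cv2.imwrite(f"pics/{n}0.png",viewer.camera(n)); print(n,viewer.get_calibration(n))
print(env.read_state(),env.pinch_z)
E
```

```text
pics
scene {'intrinsics': array([[433.08647591,   0.        , 311.91164871],
       [  0.        , 433.08647591, 238.47477893],
       [  0.        ,   0.        ,   1.        ]]), 'origin': array([0.7932269 , 0.49507535, 0.91528745]), 'attitude': array([-0.76287422, -2.79704193,  0.8095423 ])}
top {'intrinsics': array([[554.92633718,   0.        , 318.12517388],
       [  0.        , 554.92633718, 233.68951856],
       [  0.        ,   0.        ,   1.        ]]), 'origin': array([0.29037705, 0.055614  , 1.64539001]), 'attitude': array([-2.13612589,  2.15190593, -0.17348656])}
{'clock': 0.1, 'joints': array([ 1.05970442e+00,  3.81156835e-01,  1.29813546e+00, -2.41932538e-05,
        1.46358113e+00, -2.15311313e-01]), 'joint_velocities': array([-0.00022176, -0.00372521, -0.00156817, -0.00039676, -0.00136386,
        0.00058427]), 'tau': array([ 3.21082291e-03, -4.38653362e+01, -2.24911308e+01,  7.14567443e-02,
        3.42184037e-02, -8.39536824e-05]), 'eef_pos': array([0.16021361, 0.52590129, 0.23820105]), 'eef_rot': array([-4.62851432e-01, -3.10687172e+00,  1.89374916e-03]), 'contact_force': array([-0.10826715, -0.9745369 , -0.16674067]), 'torque': array([ 0.05001607, -0.03518848, -0.02337864]), 'grip_width': 0.9991483121510178} 0.0187
```

View pics/scene0.png

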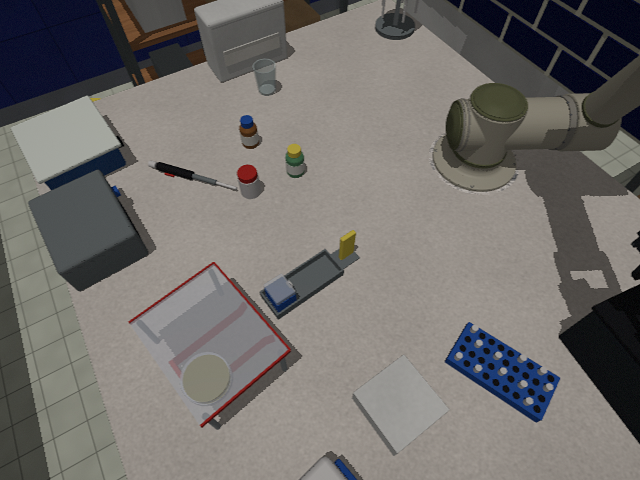

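View pics/top0.png

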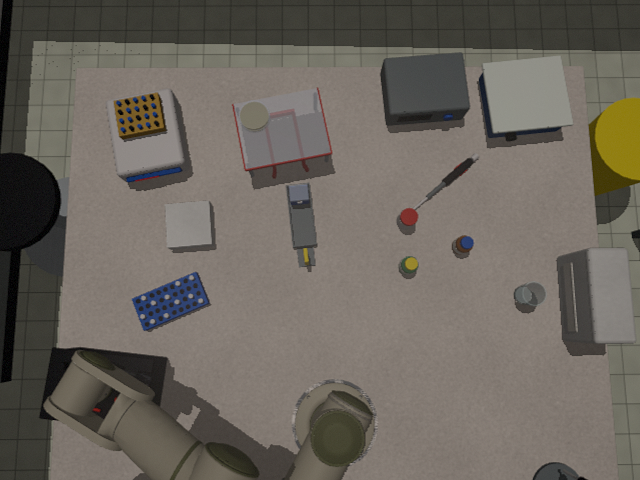

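```bash
cat > h.py <<'E'
from station import env, viewer
import cv2, numpy as np
from scipy.spatial.transform import Rotation as R
def proj(n,P):
    c=viewer.get_calibration(n); A=R.from_rotvec(c['attitude']).as_matrix()
    p=(np.atleast_2d(P)-c['origin'])@A; p=p@np.array(c['intrinsics']).T
    return p[:,:2]/p[:,2:]
def back(n,uv,z):
    c=viewer.get_calibration(n); A=R.from_rotvec(c['attitude']).as_matrix()
    uv=np.atleast_2d(uv); d=np.c_[uv,np.ones(len(uv))]@np.linalg.inv(c['intrinsics']).T@A.T
    return c['origin']+d*((z-c['origin'][2])/d[:,2])[:,None]
E
python3 - <<'E'
from h import *
for n in("top","scene"):
    img=viewer.camera(n)
    s=cv2.resize(img[60:310,210:510] if n=="top" else img[90:440,110:430],None,fx=2.5 if n=="top" else 1.7,fy=2.5 if n=="top" else 1.7,interpolation=cv2.INTER_CUBIC)
    cv2.imwrite(f"pics/{n}_z.png",s)
    for t in("amber_bottle","jar","green_bottle","carrier","handle","bridge","tip_box","pipette"):
        for r in viewer.regions_of(n,t)[:2]:
            m=r['mask']; ys,xs=np.nonzero(m)
            print(n,t,round(r['score'],2),np.round(r['position'],1),m.sum(),xs.min(),xs.max(),ys.min(),ys.max(),cv2.minAreaRect(np.c_[xs,ys].astype(np.float32)))
print(env.read_state()['clock'])
E
```

```text
top amber_bottle 0.85 [462.  243.8] 312 451 473 234 253 ((462.4000549316406, 243.80001831054688), (16.099689483642578, 22.360679626464844), 63.43495178222656)
top jar 0.74 [410. 221.] 344 397 417 208 229 ((407.0000305175781, 218.5), (17.677669525146484, 21.92030906677246), 45.0)
top jar 0.42 [278.  129.7] 6300 233 332 87 177 ((283.1605224609375, 134.43051147460938), (80.37982177734375, 90.20616912841797), 78.85710906982422)
top green_bottle 0.73 [407.  264.9] 287 399 418 256 274 ((408.00006103515625, 265.0), (16.994115829467773, 19.677396774291992), 63.43495178222656)
top carrier 0.65 [301.8 232.9] 1329 288 315 203 265 ((303.10394287109375, 233.53961181640625), (63.58287811279297, 24.37841033935547), 84.2894058227539)
top handle 0.56 [305.7 232.1] 1499 286 317 184 266 ((303.26605224609375, 224.92881774902344), (81.84580993652344, 25.551197052001953), 82.14668273925781)
top bridge 0.84 [280.2 130.2] 6226 232 332 87 176 ((283.1054382324219, 134.0404052734375), (79.74012756347656, 89.8662338256836), 78.95905303955078)
top tip_box 0.6 [300.3 192.5] 387 289 309 183 204 ((298.9208068847656
[... 1015 characters left out ...]
4.246826171875), (33.036624908447266, 113.31803894042969), 55.885528564453125)
scene bridge 0.72 [207.8 340.3] 14206 128 289 262 429 ((213.56195068359375, 345.1911926269531), (141.39321899414062, 118.13134002685547), 53.61564636230469)
scene tip_box 0.71 [278.1 294.8] 757 264 294 275 311 ((279.576904296875, 292.1153564453125), (31.340560913085938, 26.34825897216797), 56.3099365234375)
scene tip_box 0.18 [316.8 269.9] 2621 259 357 230 318 ((314.1922912597656, 274.5384521484375), (33.83671188354492, 115.10029602050781), 56.3099365234375)
scene pipette 0.83 [181.2 174.2] 637 148 236 161 189 ((191.82354736328125, 175.7058868408203), (91.67845916748047, 11.641709327697754), 14.03624439239502)
1.0
```

View pics/top_z.png

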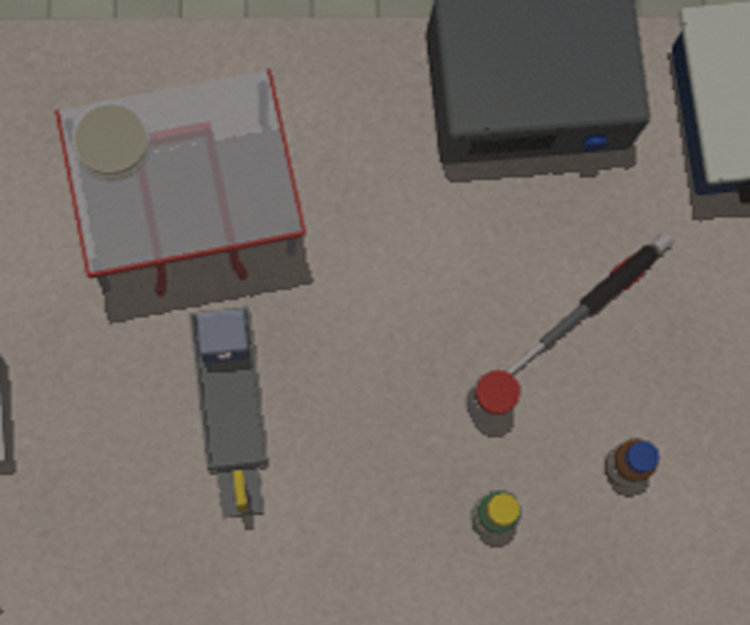

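View pics/scene_z.png

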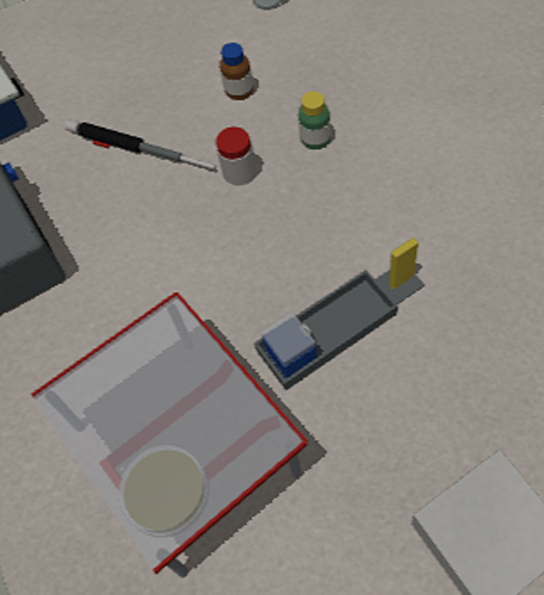

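```bash
cat > m1.py <<'E'
from h import *
from scipy.optimize import least_squares
def T(p,q):
    c,s=np.cos(p[2]),np.sin(p[2]); q=np.array(q,float)
    return np.c_[p[0]+c*q[:,0]-s*q[:,1],p[1]+s*q[:,0]+c*q[:,1],q[:,2]]
def fit(pts,obs,x0,cams=("top","scene")):
    f=lambda p:np.concatenate([(proj(n,T(p,pts))-obs[n]).ravel() for n in cams])
    r=least_squares(f,x0); return r.x,np.round(r.fun.reshape(-1,2),1).tolist()
zt=lambda a:np.array(a)/2.5+[210,60]-0.3
zs=lambda a:np.array(a)/1.7+[110,90]-0.2
if __name__=="__main__":
    car=[[.094,.036,.025],[.094,-.036,.025],[-.094,-.036,.025],[-.094,.036,.025]]
    co={"top":zt([[192,313],[248,309],[267,465],[207,469]]),"scene":zs([[287,386],[257,347],[366,273],[397,311]])}
    br=[[.044,.125,.118],[.044,-.125,.118],[.244,-.125,.118],[.244,.125,.118]]
    bo={"top":zt([[91,273],[303,233],[269,71],[57,112]]),"scene":zs([[305,441],[177,294],[34,395],[157,571]])}
    for cams in(("top","scene"),("top",),("scene",)):
        for nm,p,o in(("car",car,co),("bridge",br,bo)):
            x,res=fit(p,o,[.6,.1,.1],cams); print(nm,cams,np.round(x,4),res)
    hsv={n:cv2.cvtColor(cv2.imread(f"pics/{n}0.png"),cv2.COLOR_BGR2HSV).astype(int) for n in("top","scene")}
    def blob(n,cond,box):
        H,S,V=np.moveaxis(hsv[n],2,0); m=cond(H,S,V); k=np.zeros_like(m); k[box[1]:box[3],box[0]:box[2]]=1
        ys,xs=np.nonzero(m&k); return xs.mean(),ys.mean(),len(xs)
    red=lambda H,S,V:((H<6)|(H>174))&(S>150)
    blue=lambda H,S,V:(H>105)&(H<130)&(S>130)
    yel=lambda H,S,V:(H>20)&(H<35)&(S>130)
    for nm,c,bt,bs,zc,zm in(("jar",red,(390,200,425,235),(230,155,265,190),.080,.072),("amber",blue,(445,225,480,260),(235,105,262,130),.09,.082),("green",yel,(395,250,425,280),(280,140,310,160),.09,.082),("handle",yel,(295,240,317,272),(330,220,365,270),.085,.075)):
        a=blob("top",c,bt); b=blob("scene",c,bs)
        print(nm,a,b,np.round(back("top",a[:2],zc)[0],4),np.round(back("scene",b[:2],zm)[0],4))
E
python3 m1.py
```

```text
car ('top', 'scene') [0.5998 0.0968 0.1104] [[-2.0, 0.8], [-0.5, -0.4], [-0.7, -1.0], [-1.0, 0.2], [-1.3, 0.1], [-1.6, -1.1], [0.5, -0.8], [1.2, -1.8]]
bridge ('top', 'scene') [0.6913 0.1176 0.1979] [[-0.7, 2.0], [0.8, 0.8], [0.1, 0.4], [0.1, 0.6], [0.7, 0.2], [-0.3, -0.2], [-0.9, 0.7], [-1.4, 0.3]]
car ('top',) [0.5995 0.0938 0.0988] [[-0.6, 0.7], [0.9, -0.2], [-0.0, -0.7], [-0.3, 0.2]]
bridge ('top',) [0.6942 0.1182 0.1954] [[-0.9, 0.9], [0.6, -0.1], [0.1, -0.4], [0.1, -0.5]]
car ('scene',) [0.6002 0.099  0.117 ] [[-0.7, 1.1], [-1.2, 0.0], [0.6, -0.2], [1.5, -1.3]]
bridge ('scene',) [0.6903 0.1175 0.1985] [[1.2, -0.2], [0.1, -0.4], [-0.5, 0.4], [-0.8, -0.1]]
jar (np.float64(408.64761904761906), np.float64(216.36666666666667), 210) (np.float64(246.8432055749129), np.float64(173.55052264808361), 287) [ 0.583  -0.2164  0.08  ] [ 0.5808 -0.2201  0.072 ]
amber (np.float64(466.73636363636365), np.float64(242.27272727272728), 110) (np.float64(246.4), np.float64(121.38518518518518), 135) [ 0.5054 -0.377   0.09  ] [ 0.5032 -0.3808  0.082 ]
green (np.float64(410.8030303030303), np.float64(263.2878787878788), 132) (np.float64(293.8407643312102), np.float64(150.54140127388536), 157) [ 0.4467 -0.2163  0.09  ] [ 0.4441 -0.219   0.082 ]
handle (np.float64(305.5806451612903), np.float64(255.67741935483872), 62) (np.float64(346.8170731707317), np.float64(244.29268292682926), 328) [0.471 0.08  0.085] [0.4777 0.0885 0.075 ]
```

```bash
cat >> h.py <<'E'
def plan(x,y,z,yaw=None):
    s=env.read_state(); M=R.from_rotvec(s['eef_rot'])
    d=M.inv().apply(np.array([x,y,z])-s['eef_pos'])*1000
    m=M.as_matrix(); cy=np.arctan2(-m[0,1],m[1,1])
    print("t %.2f pos"%s['clock'],np.round(s['eef_pos'],4),"yaw %.4f tilt"%cy,np.round(m[:2,2],4),"F",np.round(s['contact_force'],1),"grip %.3f"%s['grip_width'])
    print("shift tool mm",np.round(d,1),"dyaw tool", None if yaw is None else round(-(yaw-cy),4))
E
python3 - <<'E'
from h import *
plan(.582,-.218,.19,.105)
E
```

```text
t 1.00 pos [0.1603 0.5261 0.2388] yaw -0.2958 tilt [0. 0.] F [ 0.4  0.3 -0.3] grip 1.000
shift tool mm [-620.3 -588.9   48.7] dyaw tool -0.4008
```

>>> {"name": "servo_tool", "arguments": {"steps": [[[0,0,-0.133],[0,0,0],0],[[0,0,-0.133],[0,0,0],0],[[0,0,-0.133],[0,0,0],0]], "grip_force": 20}}

```text
clock: 1.38
eef_pos: [0.1603, 0.5261, 0.2387]
eef_rot: [0.169, -3.137, 0.0]
contact_force: [-0.3, 0.1, 0.2]
grip_width: 0.996
```

```bash
python3 - <<'E'
from h import *
plan(.582,-.218,.19,.105)
E
```

```text
t 1.38 pos [0.1603 0.5261 0.2387] yaw 0.1076 tilt [-0. -0.] F [-0.3  0.1  0.2] grip 0.996
shift tool mm [-339.3 -785.1   48.7] dyaw tool 0.0026
```

>>> {"name": "servo_tool", "arguments": {"steps": [[[0,0,0],[-21.2,-49,0],0],[[0,0,0],[-21.2,-49,0],0],[[0,0,0],[-21.2,-49,0],0],[[0,0,0],[-21.2,-49,0],0],[[0,0,0],[-21.2,-49,0],0],[[0,0,0],[-21.2,-49,0],0],[[0,0,0],[-21.2,-49,0],0],[[0,0,0],[-21.2,-49,0],0]]}}

```text
clock: 2.38
eef_pos: [0.37, 0.152, 0.239]
eef_rot: [-0.162, 3.137, 0.0]
contact_force: [1.2, -0.4, -0.1]
grip_width: 0.999
```

>>> {"name": "servo_tool", "arguments": {"steps": [[[0,0,0],[-21.2,-49,0],0],[[0,0,0],[-21.2,-49,0],0],[[0,0,0],[-21.2,-49,0],0],[[0,0,0],[-21.2,-49,0],0],[[0,0,0],[-21.2,-49,10],0],[[0,0,0],[-21.2,-49,15],0],[[0,0,0],[-21.2,-49,12],0],[[0,0,0],[-21.2,-49,12],0]]}}

```text
clock: 3.38
eef_pos: [0.5792, -0.2205, 0.1893]
eef_rot: [-0.162, 3.137, 0.0]
contact_force: [0.3, 0.4, 0.7]
grip_width: 1.0
```

```bash
python3 - <<'E'
from h import *
plan(.582,-.218,.033,.105)
E
```

```text
t 3.38 pos [ 0.5792 -0.2205  0.1893] yaw 0.1030 tilt [0.0001 0.0001] F [0.3 0.4 0.7] grip 1.000
shift tool mm [ -3.    2.1 156.3] dyaw tool -0.002
```

>>> {"name": "servo_tool", "arguments": {"steps": [[[0,0,0],[-3,2,40],0],[[0,0,0],[0,0,40],0],[[0,0,0],[0,0,40],0],[[0,0,0],[0,0,26],0],[[0,0,0],[0,0,10],0],[[0,0,0],[0,0,0],0]]}}

```text
clock: 4.12
eef_pos: [0.5814, -0.2165, 0.0339]
eef_rot: [0.162, -3.137, -0.0]
contact_force: [-0.5, -0.6, 0.8]
grip_width: 0.996
```

>>> {"name": "servo_tool", "arguments": {"steps": [[[0,0,0],[0,0,0],0.9],[[0,0,0],[0,0,0],0.9],[[0,0,0],[0,0,0],0.9],[[0,0,0],[0,0,0],0.9],[[0,0,0],[0,0,0],0.9],[[0,0,0],[0,0,0],0.9]], "grip_force": 20}}

```text
clock: 4.88
eef_pos: [0.5815, -0.2167, 0.0342]
eef_rot: [-0.162, 3.137, -0.001]
contact_force: [-0.1, 0.1, 4.4]
grip_width: 0.61
```

>>> {"name": "servo_tool", "arguments": {"steps": [[[0,0,0],[0,0,-15],0.9],[[0,0,0],[0,0,-35],0.9],[[0,0,0],[0,0,-50],0.9],[[0,0,0],[0,0,-40],0.9],[[0,0,0],[0,0,-15],0.9]]}}

```text
clock: 5.5
eef_pos: [0.5816, -0.2165, 0.1914]
eef_rot: [-0.162, 3.134, -0.003]
contact_force: [-0.2, -0.6, -1.7]
grip_width: 0.603
```

```bash
python3 - <<'E'
from h import *
plan(.6,.0965,.189,.105)
E
```

```text
t 5.50 pos [ 0.5816 -0.2165  0.1914] yaw 0.1034 tilt [ 0.003  -0.0017] F [-0.2 -0.6 -1.7] grip 0.603
shift tool mm [-50.6 309.4   1.9] dyaw tool -0.0016
```

>>> {"name": "servo_tool", "arguments": {"steps": [[[0,0,0],[-3,20,0],0.9],[[0,0,0],[-7,42,0],0.9],[[0,0,0],[-8,50,0],0.9],[[0,0,0],[-8,50,0],0.9],[[0,0,0],[-8,50,0],0.9],[[0,0,0],[-7,45,0],0.9],[[0,0,0],[-6,35,0],0.9],[[0,0,0],[-3,17,0],0.9]]}}

```text
clock: 6.5
eef_pos: [0.598, 0.0987, 0.1868]
eef_rot: [0.166, -3.134, -0.001]
contact_force: [0.3, 0.3, -2.0]
grip_width: 0.603
```

```bash
python3 - <<'E'
from h import *
plan(.6,.0965,.038,.105)
for n,(x0,y0,x1,y1) in (("top",(220,140,380,280)),("scene",(230,160,410,340))):
    i=viewer.camera(n); cv2.imwrite(f"pics/{n}2f.png",i)
    cv2.imwrite(f"pics/{n}2.png",cv2.resize(i[y0:y1,x0:x1],None,fx=3.3,fy=3.3,interpolation=cv2.INTER_CUBIC))
E
```

```text
t 6.50 pos [0.598  0.0987 0.1868] yaw 0.1056 tilt [-0.0037  0.0004] F [ 0.3  0.3 -2. ] grip 0.603
shift tool mm [ -2.4  -2.5 148.8] dyaw tool 0.0006
```

View pics/top2.png

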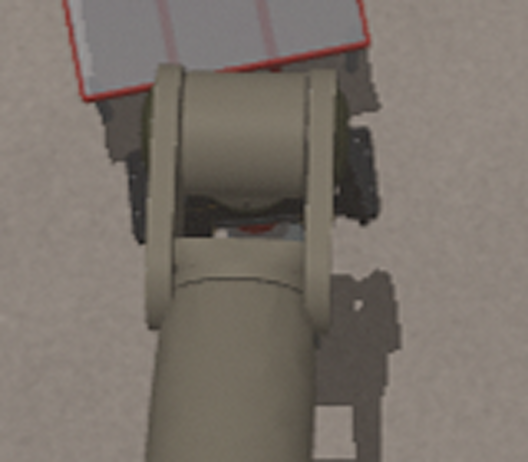

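View pics/scene2.png

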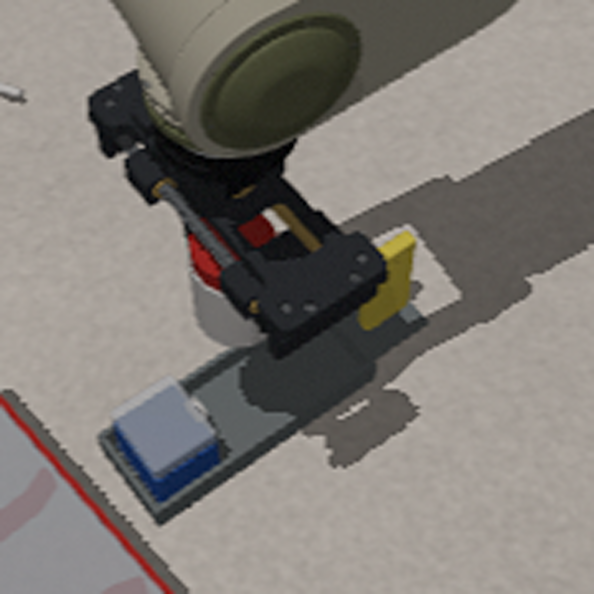

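```bash
cat > ov.py <<'E'
from h import *
from m1 import T
def circ(x,y,z,r): 
    a=np.linspace(0,2*np.pi,60); return np.c_[x+r*np.cos(a),y+r*np.sin(a),0*a+z]
def ov(n,f,out,box,k,curves):
    x0,y0,x1,y1=box; i=cv2.resize(cv2.imread(f)[y0:y1,x0:x1],None,fx=k,fy=k,interpolation=cv2.INTER_CUBIC)
    for c,col in curves:
        p=((proj(n,c)-[x0,y0]+.5)*k)
        cv2.polylines(i,[np.round(p).astype(np.int32)],False,col,1,cv2.LINE_AA)
    cv2.imwrite(out,i)
def rect(p,hx,hy,z,cx=0):
    return T(p,[[cx+hx,hy,z],[cx+hx,-hy,z],[cx-hx,-hy,z],[cx-hx,hy,z],[cx+hx,hy,z]])
def carc(p): 
    G=(0,255,0);return [(rect(p,.094,.036,.025),G),(rect(p,.094,.036,0),(0,200,0)),(rect(p,.02,.006,.095,-.13),G)]
E
python3 - <<'E'
from ov import *
p=(.600,.0965,.105); c=carc(p)
# jar base at current TCP - .0335
b=.1868-.0338
ov("scene","pics/scene2f.png","pics/ov2s.png",(230,160,410,340),3.3,c+[(circ(.598,.0987,b,.027),(255,255,0)),(circ(.598,.0987,b+.08,.0255),(255,255,0))])
ov("top","pics/top0.png","pics/ov0t.png",(260,160,340,290),4.5,c)
ov("scene","pics/scene0.png","pics/ov0s.png",(220,90,380,340),2.4,c+[(circ(.582,-.218,.08,.0255),(255,255,0)),(circ(.582,-.218,0,.027),(255,255,0)),(circ(.504,-.379,0,.025),(255,255,0)),(circ(.504,-.379,.09,.018),(255,255,0))])
E
```

```text
(no output)
```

View pics/ov2s.png

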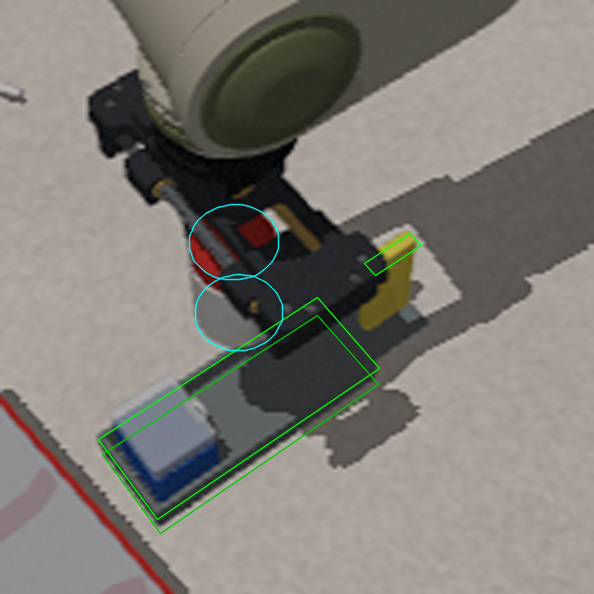

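View pics/ov0t.png

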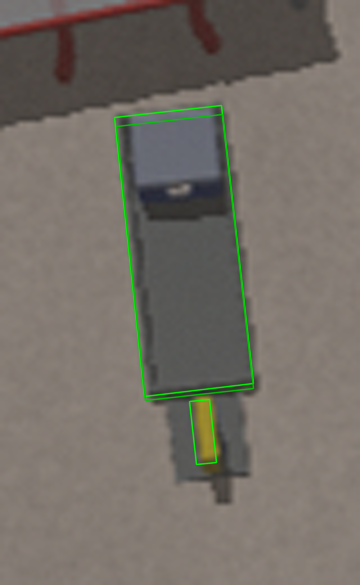

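View pics/ov0s.png

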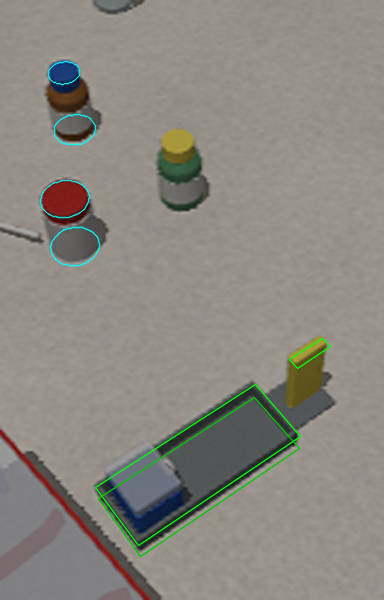

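>>> {"name": "servo_tool", "arguments": {"steps": [[[0,0,0],[-2,-3.5,30],0.9],[[0,0,0],[0,0,40],0.9],[[0,0,0],[0,0,30],0.9],[[0,0,0],[0,0,14],0.9],[[0,0,0],[0,0,0],0.9]]}}

```text
clock: 7.22
eef_pos: [0.6013, 0.092, 0.0743]
eef_rot: [0.161, -3.136, 0.0]
contact_force: [-0.1, 0.5, -1.1]
grip_width: 0.609
```

```bash
python3 - <<'E'
from ov import *
plan(.6,.0955,.0375,.105)
s=env.read_state()['eef_pos']
for n,(x0,y0,x1,y1) in (("scene",(230,200,390,340)),):
    i=viewer.camera(n); cv2.imwrite(f"pics/{n}3f.png",i)
    b=s[2]-.0338
    ov(n,f"pics/{n}3f.png",f"pics/{n}3.png",(x0,y0,x1,y1),4.5,[(circ(s[0],s[1],b,.027),(255,255,0)),(rect((.6,.0955,.105),.094,.036,.025),(0,255,0))])
E
```

```text
t 7.22 pos [0.6013 0.092  0.0743] yaw 0.1024 tilt [-0.0013 -0.0001] F [-0.1  0.5 -1.1] grip 0.609
shift tool mm [ 0.9  3.6 36.8] dyaw tool -0.0026
```

View pics/scene3.png

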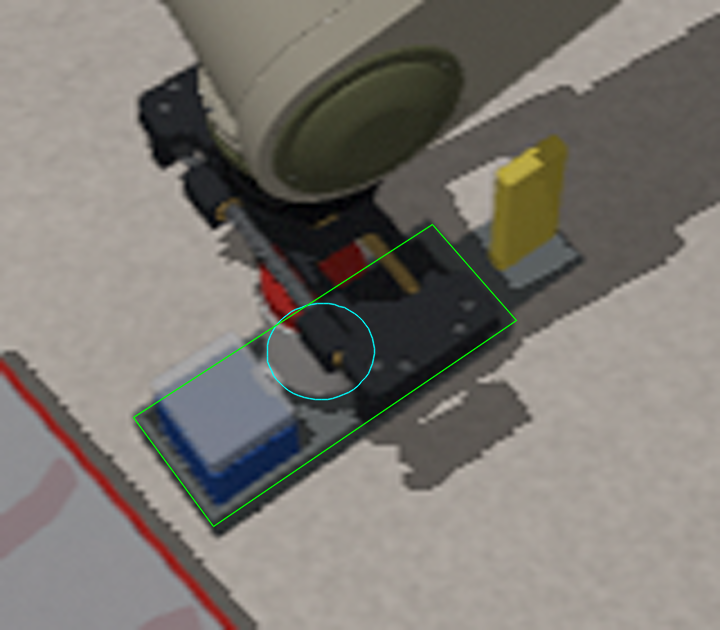

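>>> {"name": "servo_tool", "arguments": {"steps": [[[0,0,0],[1,4,0],0.9],[[0,0,0],[0,0,0],0.9],[[0,0,0],[0,0,12],0.9],[[0,0,0],[0,0,12],0.9],[[0,0,0],[0,0,6],0.9],[[0,0,0],[0,0,0],0.9]]}}

```text
clock: 8.02
eef_pos: [0.5998, 0.0966, 0.044]
eef_rot: [0.162, -3.136, -0.0]
contact_force: [1.0, 0.4, -1.4]
grip_width: 0.607
```

```bash
python3 - <<'E'
from h import *
plan(.6,.096,.0375,.105)
E
```

```text
t 8.03 pos [0.5998 0.0966 0.044 ] yaw 0.1031 tilt [-0.0013  0.    ] F [ 1.   0.4 -1.4] grip 0.607
shift tool mm [-0.1 -0.6  6.5] dyaw tool -0.0019
```

>>> {"name": "servo_tool", "arguments": {"steps": [[[0,0,0],[0,0,2],0.9],[[0,0,0],[0,0,2],0.9],[[0,0,0],[0,0,1.5],0.9],[[0,0,0],[0,0,0],0.9]]}}

```text
clock: 8.52
eef_pos: [0.6001, 0.0966, 0.0392]
eef_rot: [0.162, -3.137, 0.0]
contact_force: [-0.3, 0.8, -1.4]
grip_width: 0.605
```

>>> {"name": "servo_tool", "arguments": {"steps": [[[0,0,0],[0,0,1],0.9],[[0,0,0],[0,0,0.7],0.9],[[0,0,0],[0,0,0],0.9]]}}

```text
clock: 8.9
eef_pos: [0.6002, 0.0966, 0.0382]
eef_rot: [-0.162, 3.137, -0.0]
contact_force: [-2.3, 0.1, 5.3]
grip_width: 0.604
```

>>> {"name": "servo_tool", "arguments": {"steps": [[[0,0,0],[0,0,0],0.3],[[0,0,0],[0,0,0],0.1],[[0,0,0],[0,0,0],0],[[0,0,0],[0,0,0],0],[[0,0,0],[0,0,-20],0],[[0,0,0],[0,0,-40],0],[[0,0,0],[0,0,-45],0],[[0,0,0],[0,0,-45],0]]}}

```text
clock: 9.9
eef_pos: [0.5999, 0.0966, 0.189]
eef_rot: [0.162, -3.137, 0.0]
contact_force: [-0.4, -0.2, -0.9]
grip_width: 1.002
```

```bash
python3 - <<'E'
from h import *
plan(.5045,-.378,.19,.105)
E
```

```text
t 9.90 pos [0.5999 0.0966 0.189 ] yaw 0.1032 tilt [-0.0001 -0.    ] F [-0.4 -0.2 -0.9] grip 1.002
shift tool mm [ 143.8 -462.3   -1. ] dyaw tool -0.0018
```

>>> {"name": "servo_tool", "arguments": {"steps": [[[0,0,0],[8,-25,0],0],[[0,0,0],[17,-55,0],0],[[0,0,0],[17,-55,0],0],[[0,0,0],[17,-55,0],0],[[0,0,0],[17,-55,0],0],[[0,0,0],[17,-55,0],0],[[0,0,0],[17,-55,0],0],[[0,0,0],[17,-55,0],0]]}}

```text
clock: 10.9
eef_pos: [0.5154, -0.3261, 0.1876]
eef_rot: [-0.162, 3.137, -0.0]
contact_force: [1.5, -0.0, 0.2]
grip_width: 0.996
```

>>> {"name": "servo_tool", "arguments": {"steps": [[[0,0,0],[12,-36,0],0],[[0,0,0],[5,-16,0],0],[[0,0,0],[0,0,0],0]]}}

```text
clock: 11.28
eef_pos: [0.5044, -0.3778, 0.1873]
eef_rot: [0.161, -3.137, -0.001]
contact_force: [0.8, 0.6, -0.5]
grip_width: 1.002
```

```bash
python3 - <<'E'
from ov import *
plan(.5045,-.3775,.0345,.105)
for n,(x0,y0,x1,y1) in (("scene",(230,200,390,340)),("top",(250,160,350,280))):
    i=viewer.camera(n); cv2.imwrite(f"pics/{n}4f.png",i)
    ov(n,f"pics/{n}4f.png",f"pics/{n}4.png",(x0,y0,x1,y1),4.5,[(rect((.6,.096,.105),.094,.036,.025),(0,255,0)),(circ(.6,.0966,.084,.0255),(255,255,0))])
E
```

```text
t 11.28 pos [ 0.5044 -0.3778  0.1873] yaw 0.1024 tilt [-0.0001  0.0005] F [ 0.8  0.6 -0.5] grip 1.002
shift tool mm [-1.000e-01  2.000e-01  1.528e+02] dyaw tool -0.0026
```

View pics/scene4.png

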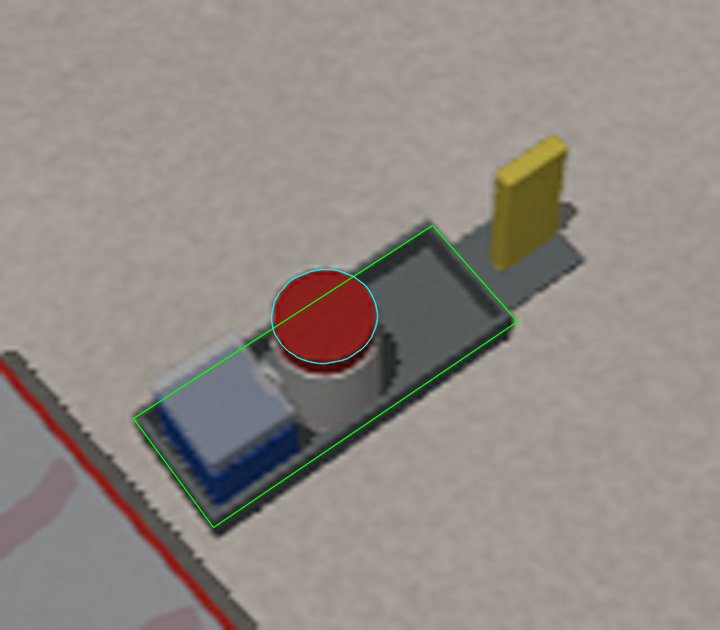

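View pics/top4.png

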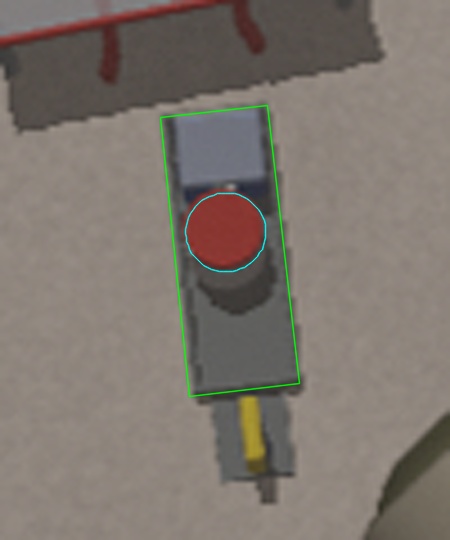

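>>> {"name": "servo_tool", "arguments": {"steps": [[[0,0,0],[0,0,40],0],[[0,0,0],[0,0,40],0],[[0,0,0],[0,0,40],0],[[0,0,0],[0,0,24],0],[[0,0,0],[0,0,9],0],[[0,0,0],[0,0,0],0]]}}

```text
clock: 12.12
eef_pos: [0.505, -0.3771, 0.0349]
eef_rot: [-0.164, 3.137, -0.0]
contact_force: [-0.8, 0.6, 0.7]
grip_width: 0.999
```

>>> {"name": "servo_tool", "arguments": {"steps": [[[0,0,0],[0,0,0],0.9],[[0,0,0],[0,0,0],0.9],[[0,0,0],[0,0,0],0.9],[[0,0,0],[0,0,0],0.9],[[0,0,0],[0,0,0],0.9],[[0,0,0],[0,0,0],0.9],[[0,0,0],[0,0,0],0.9]], "grip_force": 20}}

```text
clock: 13.0
eef_pos: [0.5046, -0.3781, 0.0348]
eef_rot: [-0.162, 3.137, -0.001]
contact_force: [0.1, -1.7, 3.8]
grip_width: 0.563
```

>>> {"name": "servo_tool", "arguments": {"steps": [[[0,0,0],[0,0,-15],0.9],[[0,0,0],[0,0,-35],0.9],[[0,0,0],[0,0,-50],0.9],[[0,0,0],[0,0,-40],0.9],[[0,0,0],[0,0,-15],0.9],[[0,0,0],[0,0,-5],0.9]]}}

```text
clock: 13.75
eef_pos: [0.5043, -0.3775, 0.1944]
eef_rot: [0.162, -3.137, -0.001]
contact_force: [-0.3, -0.9, -2.1]
grip_width: 0.566
```

```bash
python3 - <<'E'
from ov import *
plan(.541,.0895,.19,.105)
E
```

```text
t 13.75 pos [ 0.5043 -0.3775  0.1944] yaw 0.1034 tilt [-0.0003  0.0005] F [-0.3 -0.9 -2.1] grip 0.566
shift tool mm [-84.7 460.7   4.7] dyaw tool -0.0016
```

>>> {"name": "servo_tool", "arguments": {"steps": [[[0,0,0],[-4,22,0],0.9],[[0,0,0],[-8,45,0],0.9],[[0,0,0],[-10,55,0],0.9],[[0,0,0],[-10,55,0],0.9],[[0,0,0],[-10,55,0],0.9],[[0,0,0],[-10,55,0],0.9],[[0,0,0],[-10,55,0],0.9],[[0,0,0],[-9,48,0],0.9]]}}

```text
clock: 14.75
eef_pos: [0.5341, 0.0196, 0.1929]
eef_rot: [0.163, -3.134, -0.001]
contact_force: [0.4, 0.0, -1.5]
grip_width: 0.564
```

>>> {"name": "servo_tool", "arguments": {"steps": [[[0,0,0],[-7,38,0],0.9],[[0,0,0],[-5,22,0],0.9],[[0,0,0],[-2,11,0],0.9],[[0,0,0],[0,0,15],0.9],[[0,0,0],[0,0,30],0.9],[[0,0,0],[0,0,25],0.9],[[0,0,0],[0,0,0],0.9]]}}

```text
clock: 15.62
eef_pos: [0.5404, 0.089, 0.1225]
eef_rot: [0.161, -3.132, -0.001]
contact_force: [0.2, 0.3, -1.7]
grip_width: 0.557
```

```bash
python3 - <<'E'
from ov import *
plan(.541,.0895,.0388,.105)
s=env.read_state()['eef_pos']
n="scene";i=viewer.camera(n); cv2.imwrite(f"pics/{n}5f.png",i)
ov(n,f"pics/{n}5f.png",f"pics/{n}5.png",(230,180,390,340),3.7,[(circ(s[0],s[1],s[2]-.0348,.025),(255,255,0)),(rect((.6,.096,.105),.094,.036,.025),(0,255,0))])
E
```

```text
t 15.62 pos [0.5404 0.089  0.1225] yaw 0.1024 tilt [-0.0052  0.0002] F [ 0.2  0.3 -1.7] grip 0.557
shift tool mm [-1.1  0.3 83.7] dyaw tool -0.0026
```

View pics/scene5.png

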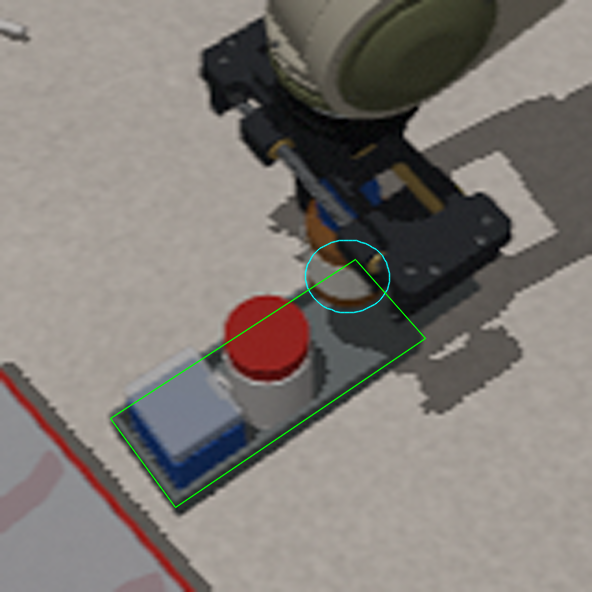

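>>> {"name": "servo_tool", "arguments": {"steps": [[[0,0,0],[-0.5,0.5,20],0.9],[[0,0,0],[0,0,30],0.9],[[0,0,0],[0,0,18],0.9],[[0,0,0],[0,0,7],0.9],[[0,0,0],[0,0,4],0.9],[[0,0,0],[0,0,0],0.9]]}}

```text
clock: 16.42
eef_pos: [0.5423, 0.09, 0.0461]
eef_rot: [-0.162, 3.136, -0.0]
contact_force: [-0.4, -0.6, -1.4]
grip_width: 0.563
```

>>> {"name": "servo_tool", "arguments": {"steps": [[[0,0,0],[0,0,2],0.9],[[0,0,0],[0,0,1.5],0.9],[[0,0,0],[0,0,0.8],0.9],[[0,0,0],[0,0,0],0.9]]}}

```text
clock: 16.92
eef_pos: [0.542, 0.0901, 0.0412]
eef_rot: [0.162, -3.137, -0.0]
contact_force: [0.6, 0.2, -1.0]
grip_width: 0.559
```

>>> {"name": "servo_tool", "arguments": {"steps": [[[0,0,0],[0,0,1.3],0.9],[[0,0,0],[0,0,1],0.9],[[0,0,0],[0,0,0.4],0.9],[[0,0,0],[0,0,0],0.9]]}}

```text
clock: 17.42
eef_pos: [0.542, 0.0901, 0.0388]
eef_rot: [-0.162, 3.137, -0.0]
contact_force: [-1.7, 0.2, 3.9]
grip_width: 0.56
```

Contact; release, rise.

>>> {"name": "servo_tool", "arguments": {"steps": [[[0,0,0],[0,0,0],0.35],[[0,0,0],[0,0,0],0.1],[[0,0,0],[0,0,0],0],[[0,0,0],[0,0,0],0],[[0,0,0],[0,0,-20],0],[[0,0,0],[0,0,-40],0],[[0,0,0],[0,0,-45],0],[[0,0,0],[0,0,-35],0]]}}

```text
clock: 18.42
eef_pos: [0.5421, 0.0901, 0.1804]
eef_rot: [-0.162, 3.136, -0.0]
contact_force: [0.5, -0.5, 0.4]
grip_width: 1.002
```

>>> {"name": "servo_tool", "arguments": {"steps": [[[0,0,0],[50,0,0],0],[[0,0,0],[60,0,0],0],[[0,0,0],[60,0,0],0],[[0,0,0],[0,0,0],0]]}}

```text
clock: 18.92
eef_pos: [0.3692, 0.0728, 0.1785]
eef_rot: [0.162, -3.136, -0.0]
contact_force: [1.2, -0.8, -0.0]
grip_width: 1.001
```

```bash
python3 - <<'E'
from ov import *
plan(.471,.082,.17,.105)
for n,(x0,y0,x1,y1) in (("scene",(110,180,390,440)),("top",(220,80,360,300))):
    i=viewer.camera(n); cv2.imwrite(f"pics/{n}6f.png",i)
    b=(.6915,.1178,.197)
    br=[(rect(b,.1,.125,.118,.144),(0,255,0))]+[(T(b,[[.054,s*.040,.025],[.224,s*.040,.025]]),(255,0,255)) for s in(-1,1)]
    ov(n,f"pics/{n}6f.png",f"pics/{n}6.png",(x0,y0,x1,y1),2.6,carc((.6,.0955,.105))+br)
E
```

```text
t 18.93 pos [0.3692 0.0728 0.1785] yaw 0.1030 tilt [-0.0019  0.0002] F [ 1.2 -0.8 -0. ] grip 1.001
shift tool mm [-102.2   -1.3    8.3] dyaw tool -0.002
```

View pics/scene6.png

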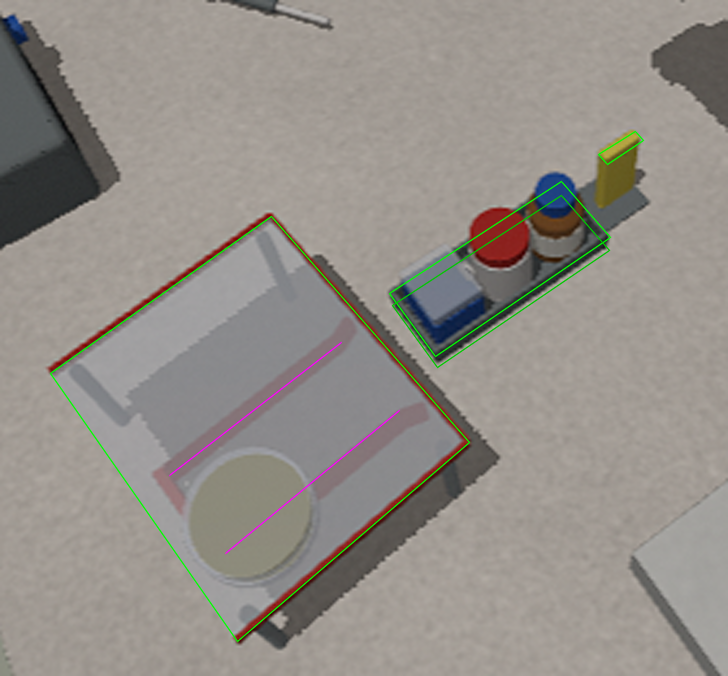

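View pics/top6.png

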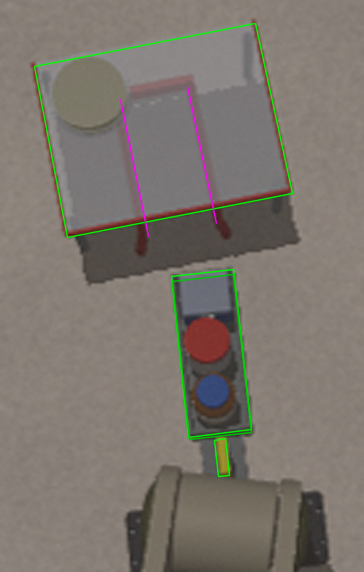

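>>> {"name": "servo_tool", "arguments": {"steps": [[[0,0,0],[-40,-0.5,0],0],[[0,0,0],[-45,-0.5,0],0],[[0,0,0],[-17,0,0],0],[[0,0,0],[0,0,20],0],[[0,0,0],[0,0,40],0],[[0,0,0],[0,0,35],0],[[0,0,0],[0,0,18],0],[[0,0,0],[0,0,5],0]]}}

```text
clock: 20.02
eef_pos: [0.4754, 0.0821, 0.0593]
eef_rot: [0.162, -3.136, -0.0]
contact_force: [-1.0, -0.4, -0.3]
grip_width: 1.001
```

```bash
python3 - <<'E'
from ov import *
plan(.471,.082,.059,.105)
E
```

```text
t 20.02 pos [0.4754 0.0821 0.0593] yaw 0.1032 tilt [-0.0014  0.0001] F [-1.  -0.4 -0.3] grip 1.001
shift tool mm [4.3 0.3 0.3] dyaw tool -0.0018
```

>>> {"name": "servo_tool", "arguments": {"steps": [[[0,0,0],[4,0,0],0],[[0,0,0],[0,0,0],0.4],[[0,0,0],[0,0,0],0.7],[[0,0,0],[0,0,0],0.8],[[0,0,0],[0,0,0],1],[[0,0,0],[0,0,0],1],[[0,0,0],[0,0,0],1],[[0,0,0],[0,0,0],1]], "grip_force": 35}}

```text
clock: 21.02
eef_pos: [0.4704, 0.0817, 0.0605]
eef_rot: [0.162, -3.137, -0.0]
contact_force: [-0.4, 0.4, 0.5]
grip_width: 0.228
```

```bash
cat > br.py <<'E'
from h import *
b=np.array([.6915,.1178]); yb=.197
def rep():
    s=env.read_state(); d=s['eef_pos'][:2]-b; c,sn=np.cos(yb),np.sin(yb)
    m=R.from_rotvec(s['eef_rot']).as_matrix(); cy=np.arctan2(-m[0,1],m[1,1])
    print("bridge frame mm",np.round([1000*(c*d[0]+sn*d[1]),1000*(-sn*d[0]+c*d[1])],1),"yaw err",round(yb-cy,4))
E
python3 - <<'E'
from br import *
plan(.6915,.1178,.059,.197);rep()
n="scene";i=viewer.camera(n); cv2.imwrite("pics/s7.png",cv2.resize(i[180:340,230:390],None,fx=3.5,fy=3.5))
E
```

```text
t 21.02 pos [0.4704 0.0817 0.0605] yaw 0.1032 tilt [-0.0001  0.    ] F [-0.4  0.4  0.5] grip 0.228
shift tool mm [-223.6   13.1    1.5] dyaw tool -0.0938
bridge frame mm [-223.9    7.9] yaw err 0.0938
```

View pics/s7.png

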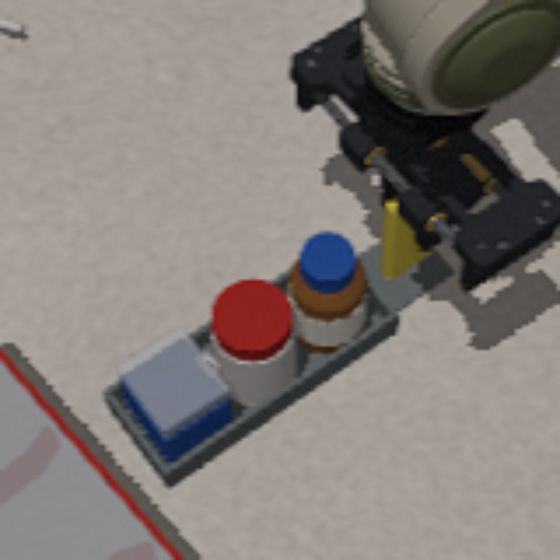

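>>> {"name": "servo_tool", "arguments": {"steps": [[[0,0,0],[0,0,0],1],[[0,0,0],[0,0,0],1],[[0,0,0],[0,0,0],1],[[0,0,0],[0,0,0],1]], "grip_force": 35}}

```text
clock: 21.58
eef_pos: [0.4704, 0.0816, 0.0605]
eef_rot: [0.162, -3.137, 0.0]
contact_force: [-1.0, -3.9, 0.7]
grip_width: 0.129
```

>>> {"name": "servo_tool", "arguments": {"steps": [[[0,0,-0.006],[-1,-0.5,0],1],[[0,0,-0.012],[-2,-1,0],1],[[0,0,-0.015],[-3,-1.5,0],1],[[0,0,-0.016],[-3,-1.5,0],1],[[0,0,-0.016],[-3,-1.5,0],1],[[0,0,-0.014],[-3,-1,0],1],[[0,0,-0.01],[-2,-1,0],1],[[0,0,-0.005],[-1,0,0],1]]}}

```text
clock: 22.58
eef_pos: [0.488, 0.0764, 0.0605]
eef_rot: [0.309, -3.123, -0.001]
contact_force: [-8.0, -3.0, 6.1]
grip_width: 0.132
```

```bash
python3 - <<'E'
from ov import *
from br import rep
plan(.6915,.1178,.0605,.197);rep()
b=(.6915,.1178,.197)
for n,(x0,y0,x1,y1) in (("scene",(110,180,390,440)),("top",(220,80,360,300))):
    i=viewer.camera(n); cv2.imwrite(f"pics/{n}8f.png",i)
    s=env.read_state()['eef_pos']; c=(s[0]+.13*np.cos(.197),s[1]+.13*np.sin(.197),.197)
    ov(n,f"pics/{n}8f.png",f"pics/{n}8.png",(x0,y0,x1,y1),2.6,[(rect(c,.094,.036,.025),(0,255,0))]+[(T(b,[[-.1,0,.0],[.224,0,.0]]),(255,0,255))])
E
```

```text
t 22.57 pos [0.488  0.0764 0.0605] yaw 0.1974 tilt [-0.0034  0.    ] F [-8.  -3.   6.1] grip 0.132
shift tool mm [-207.6    0.7   -0.7] dyaw tool 0.0004
bridge frame mm [-207.6   -0.8] yaw err -0.0004
```

View pics/scene8.png

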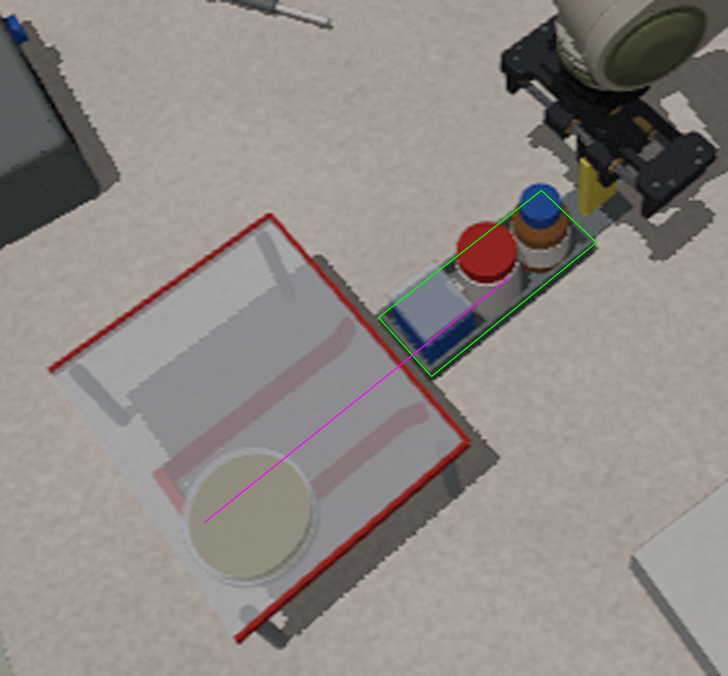

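View pics/top8.png

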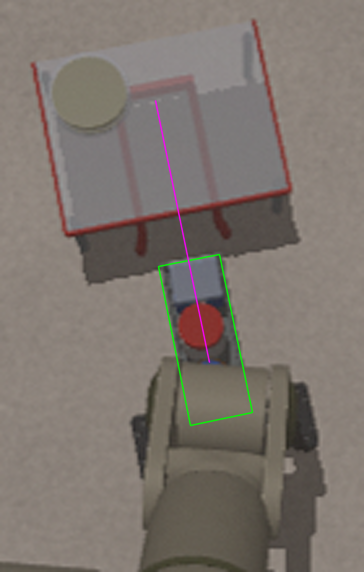

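>>> {"name": "servo_tool", "arguments": {"steps": [[[0,0,0],[-2,0,0],1],[[0,0,0],[-4,0,0],1],[[0,0,0],[-6,0,0],1],[[0,0,0],[-6,0,0],1],[[0,0,0],[-6,0,0],1],[[0,0,0],[-6,0,0],1],[[0,0,0],[-6,0,0],1],[[0,0,0],[-6,0,0],1]]}}

```text
clock: 23.68
eef_pos: [0.529, 0.0848, 0.0605]
eef_rot: [0.31, -3.122, -0.001]
contact_force: [-8.8, -1.7, 6.9]
grip_width: 0.135
```

>>> {"name": "servo_tool", "arguments": {"steps": [[[0,0,0],[-6,0,0],1],[[0,0,0],[-6,0,0],1],[[0,0,0],[-4,0,0],1],[[0,0,0],[-2,0,0],1]]}}

```text
clock: 24.18
eef_pos: [0.5467, 0.0884, 0.0605]
eef_rot: [0.31, -3.122, -0.001]
contact_force: [-9.6, -1.8, 6.5]
grip_width: 0.135
```

```bash
python3 - <<'E'
from ov import *
from br import rep
plan(.6915,.1178,.0605,.197);rep()
for n,(x0,y0,x1,y1),k in (("scene",(160,200,360,390),3.1),("top",(230,100,340,240),4)):
    i=viewer.camera(n); cv2.imwrite(f"pics/{n}9.png",cv2.resize(i[y0:y1,x0:x1],None,fx=k,fy=k,interpolation=cv2.INTER_CUBIC))
E
```

```text
t 24.18 pos [0.5467 0.0884 0.0605] yaw 0.1981 tilt [-0.0041  0.0001] F [-9.6 -1.8  6.5] grip 0.135
shift tool mm [-147.8    0.3   -0.6] dyaw tool 0.0011
bridge frame mm [-147.8   -0.5] yaw err -0.0011
```

View pics/scene9.png

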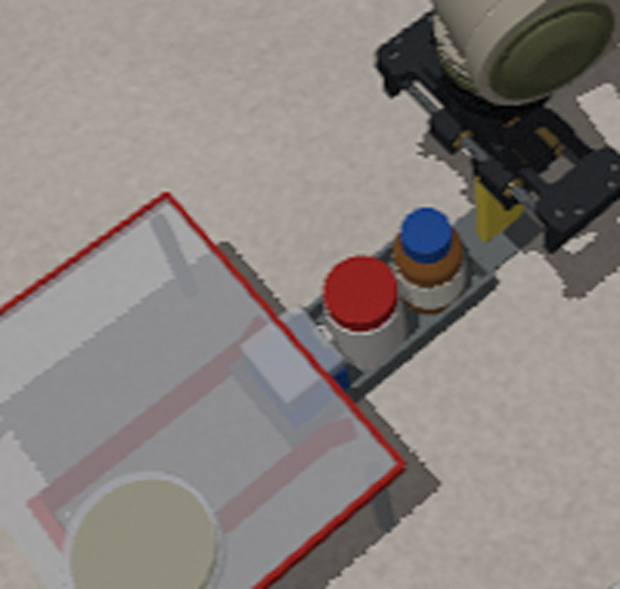

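View pics/top9.png

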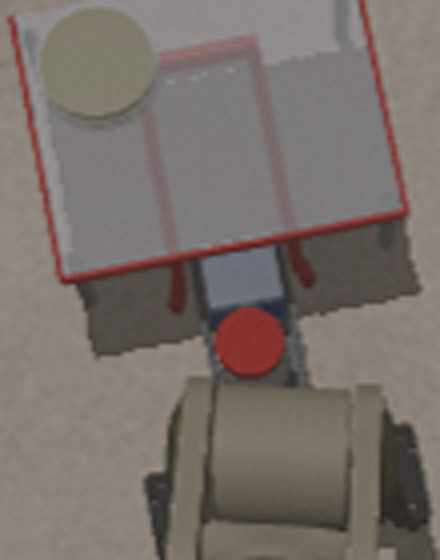

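>>> {"name": "servo_tool", "arguments": {"steps": [[[0,0,0],[-3,0,0],1],[[0,0,0],[-5,0,0],1],[[0,0,0],[-6,0,0],1],[[0,0,0],[-6,0,0],1],[[0,0,0],[-6,0,0],1],[[0,0,0],[-6,0,0],1],[[0,0,0],[-6,0,0],1],[[0,0,0],[-6,0,0],1]]}}

```text
clock: 25.28
eef_pos: [0.59, 0.097, 0.0606]
eef_rot: [0.31, -3.122, -0.001]
contact_force: [-8.1, -0.8, 6.6]
grip_width: 0.133
```

>>> {"name": "servo_tool", "arguments": {"steps": [[[0,0,0],[-6,0,0],1],[[0,0,0],[-6,0,0],1],[[0,0,0],[-6,0,0],1],[[0,0,0],[-6,0,0],1],[[0,0,0],[-6,0,0],1],[[0,0,0],[-6,0,0],1],[[0,0,0],[-4,0,0],1],[[0,0,0],[-2,0,0],1]]}}

```text
clock: 26.28
eef_pos: [0.6313, 0.1052, 0.0605]
eef_rot: [0.31, -3.123, -0.001]
contact_force: [-8.0, -2.2, 5.8]
grip_width: 0.135
```

```bash
python3 - <<'E'
from ov import *
from br import rep
plan(.6915,.1178,.0605,.197);rep()
for n,(x0,y0,x1,y1),k in (("scene",(160,200,360,390),3.1),("top",(230,80,340,240),3.6)):
    i=viewer.camera(n); cv2.imwrite(f"pics/{n}10.png",cv2.resize(i[y0:y1,x0:x1],None,fx=k,fy=k,interpolation=cv2.INTER_CUBIC))
E
```

```text
t 26.27 pos [0.6313 0.1052 0.0605] yaw 0.1980 tilt [-0.0036  0.    ] F [-8.  -2.2  5.8] grip 0.135
shift tool mm [-61.5   0.5  -0.2] dyaw tool 0.001
bridge frame mm [-61.5  -0.6] yaw err -0.001
```

View pics/scene10.png

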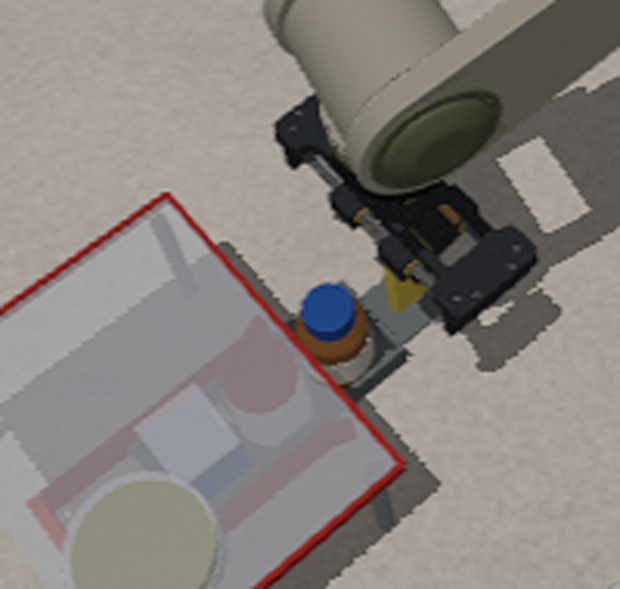

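View pics/top10.png

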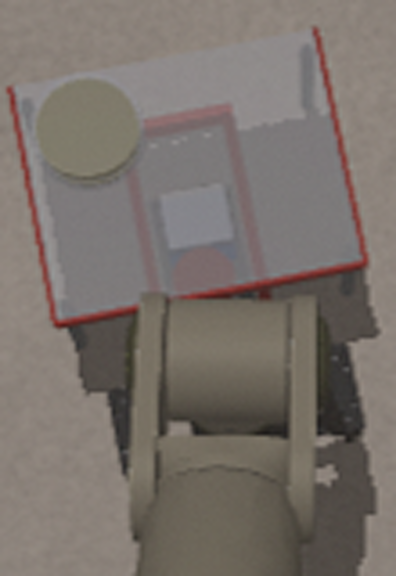

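>>> {"name": "servo_tool", "arguments": {"steps": [[[0,0,0],[-3,0,0],1],[[0,0,0],[-6,0,0],1],[[0,0,0],[-6,0,0],1],[[0,0,0],[-6,0,0],1],[[0,0,0],[-6,0,0],1],[[0,0,0],[-6,0,0],1],[[0,0,0],[-6,0,0],1],[[0,0,0],[-5,0,0],1]]}}

```text
clock: 27.38
eef_pos: [0.6746, 0.1139, 0.0606]
eef_rot: [0.31, -3.123, -0.001]
contact_force: [-7.4, -0.8, 6.1]
grip_width: 0.13
```

>>> {"name": "servo_tool", "arguments": {"steps": [[[0,0,0],[-4,0,0],1],[[0,0,0],[-3,0,0],1],[[0,0,0],[-2,0,0],1],[[0,0,0],[-2,0,0],1]]}}

```text
clock: 27.88
eef_pos: [0.6853, 0.116, 0.0606]
eef_rot: [0.31, -3.123, -0.001]
contact_force: [-7.7, -2.7, 4.7]
grip_width: 0.136
```

```bash
python3 - <<'E'
from br import *
plan(.6915,.1178,.0605,.197);rep()
E
```

```text
t 27.88 pos [0.6853 0.116  0.0606] yaw 0.1980 tilt [-0.0034 -0.    ] F [-7.7 -2.7  4.7] grip 0.136
shift tool mm [-6.4  0.6  0. ] dyaw tool 0.001
bridge frame mm [-6.4 -0.6] yaw err -0.001
```

>>> {"name": "servo_tool", "arguments": {"steps": [[[0,0,0],[-1.5,0,0],1],[[0,0,0],[-1.5,0,0],1],[[0,0,0],[-1,0,0],1],[[0,0,0],[-1,0,0],1]]}}

```text
clock: 28.38
eef_pos: [0.6902, 0.117, 0.0606]
eef_rot: [0.31, -3.123, -0.001]
contact_force: [-6.5, -0.9, 5.1]
grip_width: 0.131
```

>>> {"name": "servo_tool", "arguments": {"steps": [[[0,0,0],[-1,0,0],1],[[0,0,0],[-1,0,0],1]]}}

```text
clock: 28.62
eef_pos: [0.6921, 0.1174, 0.0606]
eef_rot: [0.31, -3.123, -0.001]
contact_force: [-8.3, -1.4, 4.8]
grip_width: 0.132
```

>>> {"name": "servo_tool", "arguments": {"steps": [[[0,0,0],[-1,0,0],1],[[0,0,0],[-1,0,0],1]]}}

```text
clock: 28.88
eef_pos: [0.6924, 0.1175, 0.0606]
eef_rot: [0.31, -3.118, 0.0]
contact_force: [-20.4, -4.5, 11.4]
grip_width: 0.13
```

>>> {"name": "servo_tool", "arguments": {"steps": [[[0,0,0],[-1,0,0],1],[[0,0,0],[-1,0,0],1]]}}

```text
clock: 29.12
eef_pos: [0.6925, 0.1175, 0.0605]
eef_rot: [0.309, -3.113, 0.001]
contact_force: [-28.9, -7.0, 16.7]
grip_width: 0.131
```

>>> {"name": "servo_tool", "arguments": {"steps": [[[0,0,0],[2.5,0,0],1],[[0,0,0],[0,0,0],1]]}}

```text
clock: 29.38
eef_pos: [0.6925, 0.1174, 0.0605]
eef_rot: [0.31, -3.12, -0.0]
contact_force: [-12.3, -3.0, 7.9]
grip_width: 0.136
```

```bash
python3 - <<'E'
from br import *
plan(.6915,.1178,.0605,.197);rep()
for n,(x0,y0,x1,y1),k in (("scene",(130,200,330,430),2.6),("top",(230,80,340,240),3.6)):
    i=viewer.camera(n); cv2.imwrite(f"pics/{n}11.png",cv2.resize(i[y0:y1,x0:x1],None,fx=k,fy=k,interpolation=cv2.INTER_CUBIC))
E
```

```text
t 29.38 pos [0.6925 0.1174 0.0605] yaw 0.1980 tilt [-0.0062 -0.0004] F [-12.3  -3.    7.9] grip 0.136
shift tool mm [0.9 0.5 0.1] dyaw tool 0.001
bridge frame mm [ 0.9 -0.5] yaw err -0.001
```

View pics/scene11.png

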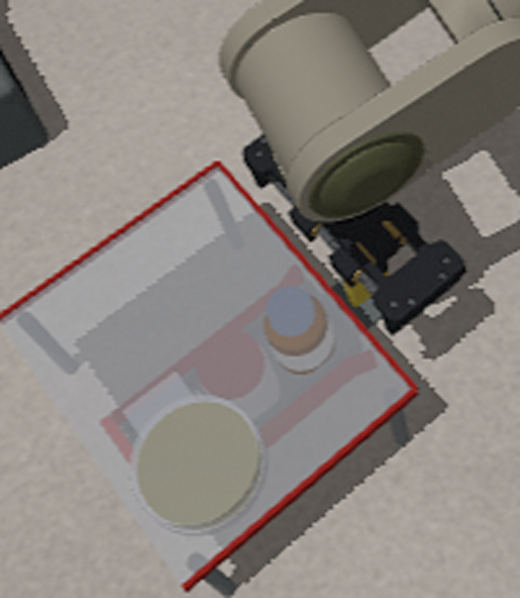

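View pics/top11.png

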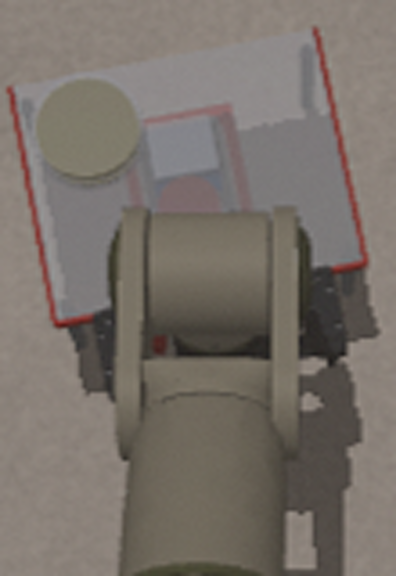

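>>> {"name": "servo_tool", "arguments": {"steps": [[[0,0,0],[0,0,0],0.75],[[0,0,0],[0,0,0],0.6],[[0,0,0],[0,0,0],0.4],[[0,0,0],[0,0,0],0.4],[[0,0,0],[0,0,0],0.4],[[0,0,0],[0,0,0],0.4]]}}

```text
clock: 30.22
eef_pos: [0.6948, 0.1174, 0.0605]
eef_rot: [0.309, -3.126, -0.0]
contact_force: [-0.4, -0.0, 0.9]
grip_width: 0.601
```

>>> {"name": "servo_tool", "arguments": {"steps": [[[0,0,0],[0,0,-15],0.4],[[0,0,0],[0,0,-35],0.4],[[0,0,0],[0,0,-45],0.4],[[0,0,0],[0,0,-40],0.4],[[0,0,0],[50,0,0],0.4],[[0,0,0],[60,0,0],0.4],[[0,0,0],[60,0,0],0.4],[[0,0,0],[60,0,0],0.4]]}}

```text
clock: 31.22
eef_pos: [0.4675, 0.0721, 0.1966]
eef_rot: [-0.309, 3.124, -0.001]
contact_force: [0.9, -1.4, 0.9]
grip_width: 0.602
```

>>> {"name": "servo_tool", "arguments": {"steps": [[[0,0,0],[50,0,0],0.4],[[0,0,0],[20,0,0],0.4],[[0,0,0],[0,0,0],0.4]]}}

```text
clock: 31.6
eef_pos: [0.4003, 0.0586, 0.1968]
eef_rot: [-0.308, 3.124, -0.001]
contact_force: [0.8, -0.0, 0.2]
grip_width: 0.598
```

```bash
python3 - <<'E'
from ov import *
plan(.6915,.1178,.0605,.197)
c=(.6925+.13*np.cos(.198),.1174+.13*np.sin(.198),.198)
for n,(x0,y0,x1,y1),k in (("scene",(110,90,350,430),1.75),("top",(230,80,430,280),3)):
    cv2.imwrite(f"pics/{n}12f.png",viewer.camera(n))
    ov(n,f"pics/{n}12f.png",f"pics/{n}12.png",(x0,y0,x1,y1),k,[(rect(c,.094,.036,.025),(0,255,0)),(rect(c,.02,.006,.095,-.13),(0,255,0))])
E
```

```text
t 31.60 pos [0.4003 0.0586 0.1968] yaw 0.1966 tilt [ 0.0022 -0.0003] F [ 0.8 -0.   0.2] grip 0.598
shift tool mm [-296.9    1.3  136.9] dyaw tool -0.0004
```

View pics/scene12.png

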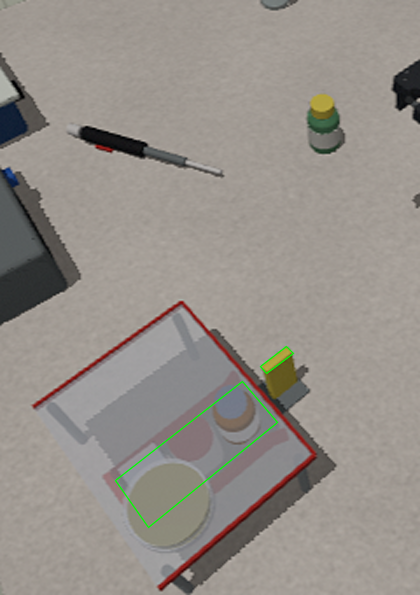

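View pics/top12.png

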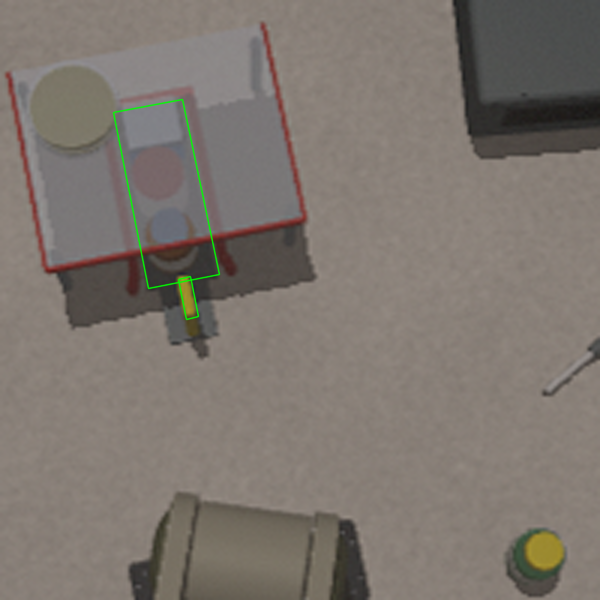

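```bash
python3 -c "
from station import env
print(env.sign_off())"
```

```text
the job is handed in; nothing more can be done
None
```

The jar and the amber bottle are in the carrier behind the tip box, and the carrier is home in the bay against the red stop. I lowered both to light contact (4–5 N) before releasing them. I then pinched the yellow handle, lined the carrier up with the bay and slid it in. I handed the job in at about 31.7 s.

- **At the stop:** Wrist force rose from about 8 N of drag to about 29 N, and the carrier stopped moving. The handle was then within about 1 mm of where it should stand at the stop, by my camera estimate of the bridge. That estimate is good to about 2 mm, and the two cameras had differed by up to about 4 mm before I averaged them. I judged the nose at the stop from these numbers and from the top picture, where it is seen through the clear shelf.
- **After letting go:** The last pictures, with the arm well clear, show the handle where I released it and the bottle and jar upright under the shelf. One of the shelf dishes partly hides the tip box, but what shows of it looks upright. The green bottle and the pipette are in place. I made no separate check of the tube rack and freezer box, but the arm never went near them at working height.

No check failed.

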